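# Refit the collars of a plate inker and hold its recessed reset

### The job

Refit the inking machine's drive unit: thread the blue collar and then the orange collar from the cork mat onto the steel post, each fully home, the blue one flat on the deck and the orange one flat on the blue. Then take the stylus out of its stand, reach it upright down through the hole in the yellow cover and hold the recessed red reset button fully down; finish like that, with the stylus still gripped and the button still held down. Leave the spare green collar and everything else on the table where it is.

Things in the scene. Friction and masses are not known exactly. Their poses are not given: they have to be found in the camera images.
- unit: Drive unit of a small plate-inking machine, fixed to the table: a grey deck 130 (x) by 240 (y) mm whose top is 20 mm above the table. On its +y half stands the steel post, on its -y half a hood 110 (x) by 80 (y) mm, from y = -115 to y = -35 mm, with a yellow cover whose top is 65 mm above the table. Origin: centre of the underside, on the table; z up.
- post_foot (a point): Foot of the steel post, on its axis at the deck top (20 mm above the table), at unit x = 0, y = +60 mm. The post is 20 mm in diameter and 45 mm tall; its top 8 mm taper to 12 mm. Nothing else stands on the deck within 60 mm of its axis.
- aperture (a point): Centre of the round 18 mm hole in the hood's yellow cover, at the cover's top face (65 mm above the table), at unit x = 0, y = -75 mm. The cover is 5 mm thick; the red button lies straight below the hole.
- reset_button (a joint): Travel of the red reset button inside the hood, m: 0 up, 0.006 fully down. A spring returns it: it starts to move at 1 N and is fully down at 4 N, where it meets a hard stop. It counts as held down beyond 0.0045.
- button_top (a point): Centre of the top of the red button, 26 mm in diameter, straight below the hole. When up it is 40 mm above the table, 25 mm below the cover's top face; it moves straight down 6 mm with the button.
- blue_centre (a point): Centre (half-way up) of the blue collar: ring 64 mm outside, 25 mm bore, 18 mm high, 60 g, lying flat on the cork mat; fully home its underside rests on the deck. z is its axis.
- orange_centre (a point): Centre (half-way up) of the orange collar: ring 52 mm outside, 25 mm bore, 14 mm high, 60 g, lying flat on the cork mat; fully home its underside rests on the blue collar. z is its axis.
- green_centre (a point): Centre of the spare green collar: ring 58 mm outside, 25 mm bore, 10 mm high, lying flat on the cork mat; not used. The three collars lie in a row along the mat's length, centres 90 mm apart, in any order.
- mat: Cork mat fixed to the table, 290 (x) by 130 (y) mm, 4 mm thick, to the left or right of the unit. Origin: centre of its underside; x is its length, along which the collars lie in a row.
- stand: Wooden stylus stand fixed to the table, a 70 mm cube with a vertical 12 mm hole right through its centre, on the side of the unit away from the mat. Origin: centre of its underside. The stylus stands upright in it, its handle resting on the top.
- stylus_grip (a point): Centre of the stylus handle: an upright black square bar, 22 by 22 mm, 90 mm long, with two red bands (its sides lie along x and y). In the stand it is 115 mm above the table and the handle reaches from 70 to 160 mm. z points from tip to handle. The stylus weighs about 60 g.
- stylus_tip (a point): Flat end of the stylus' steel pin, 8 mm in diameter, 62 mm long below the handle, in line with it; 107 mm below the handle's centre. In the stand it is 8 mm above the table.
- ink_tin_mid (a point): Centre of a steel ink tin, 96 mm in diameter, 90 mm high.
- ink_bottle_mid (a point): Centre of an amber ink bottle, 40 mm in diameter, 100 mm high.
- brayer_mid (a point): Ink roller lying on the table: black roller 36 mm in diameter and 90 mm wide, wooden handle, about 180 mm long overall; point 18 mm above the table near the middle.
- carve_block_mid (a point): Centre of a dark wooden carving block, 100 by 70 by 25 mm, lying flat.
- ink_cup_mid (a point): Centre of a white ceramic cup, 64 mm in diameter at the rim, 60 mm high.
- scraper_mid (a point): Scraper lying flat near the stand: orange handle and steel blade, about 115 by 70 mm, 12 mm high.
Mind the look-alikes: they are no part of the job. What is shaped like the part that bears orange_centre but pink or purple is not meant.

How it is judged:
On the way, in this order (a step that is already met when the one before it is completed fails the run):
1. the blue collar is fully home on the post, flat on the deck (horizontal distance between blue_centre and post_foot below 0.005 m and z of blue_centre in the frame of unit between 0.027 and 0.031 m and angle between blue_centre's own z axis and vertical below 0.08 rad), for 0.2 s.
2. the orange collar is fully home on the post, flat on the blue one (all of step 1 and horizontal distance between orange_centre and post_foot below 0.005 m and z of orange_centre in the frame of unit between 0.043 and 0.047 m and angle between orange_centre's own z axis and vertical below 0.08 rad), for 0.2 s.
3. the gripped stylus reaches through the hole and holds the reset button down (value of joint reset_button above 0.0045 m and contact force between stylus and reset_button above 1.5 N and contact force between the fingers and stylus above 2 N and horizontal distance between stylus_tip and aperture below 0.012 m and z of stylus_tip in the frame of unit below 0.05 m), for 0.3 s.
At the end, for the whole second after the job is handed in: Blue collar home on the deck, orange home on it (2 mm in height, 5 mm sideways, 0.08 rad); the stylus, gripped (over 2 N), still, clear of its stand, within 0.25 rad of upright, goes through the hole and presses the button (over 1.5 N) past 4.5 of its 6 mm; fingers off the button (all of step 2 and all of step 3 and angle between stylus_grip's own z axis and vertical below 0.25 rad and contact force between stylus and stand below 0.1 N and contact force between the fingers and reset_button below 0.1 N and linear speed of each of stylus, blue_collar, orange_collar below 0.02 m/s); the arm keeps its last pose, push and grip.
It fails at once if the spare green collar is moved more than 30 mm (distance of green_centre from where it was at the start of the episode above 0.03 m).
It fails at once if one of the other things (tin, bottle, brayer, block, cup, scraper) is moved more than 30 mm (distance of any of ink_tin_mid, ink_bottle_mid, brayer_mid, carve_block_mid, ink_cup_mid, scraper_mid from where it was at the start of the episode above 0.03 m).
It also fails if it takes over 72 s, if anything falls off the work surface, if the arm or the gripper's body presses on something with over 40 N, if the wrist force passes 120 N, or if a joint passes its speed limit or range.

### The arm

A 6-joint arm with a two-finger parallel gripper is mounted at the origin on the work surface. World frame = base frame: x ahead of the robot, y to its left, z up, the work surface at z = 0. Lengths are in m, angles in rad, forces in N, time in s.
With the tool pointing down it reaches from about 0.4 to 0.925 m from the base axis. Payload 12.5 kg.
Tool frame: the origin (TCP) lies midway between the tips of the shut fingers; the grasp point (between the pads) lies 19 mm behind it (r.grasp_offset is the distance from the TCP to the grasp point, in m); z points along the fingers, y is the line along which they close (so a half turn about z gives the same grasp; the last joint's range is limited). The gripper opens to 95 mm and grips with 3 to 60 N. Pads are 20 mm wide; open, the fingers measure 119 mm over their backs; the gripper's body (75 mm by 180 mm) begins 59 mm behind the grasp point.
Start: joints at [1.226, 0.491, 1.559, -0, 1.092, -0.106], TCP at [0.148, 0.607, 0.215] pointing down, gripper open.
Joint ranges: [-3.1, 3.1], [-0.84, 2.19], [0.05, 2.79], [-1.13, 4.28], [0.06, 2.93], [-2.69, 2.69]. Speed limits (rad/s): [2.22, 2.22, 2.79, 3.14, 3.14, 3.14].

### API

Orientations are given as a unit quaternion [x, y, z, w].
In Python, from cell import r gives the robot as it stands. The module is installed in compiled form; this text tells all that it offers. Calls block until the motion is done:
- r.movep(position, orientation): joint-space move of the TCP to a pose.
- r.move_linear(position, ori=None, vel=0.15): straight line of the TCP; ori=None keeps the orientation; vel is the mean speed in m/s.
- r.move_joints(angles): joint-space move.
- r.move_gripper(opening, effort=None): finger opening in m; effort is the grip in N (None keeps the last); returns when the fingers have stopped.
- r.hold(seconds).
- r.ik(position, orientation): joint angles nearest the present ones, or None.
- r.get_image(name): name is "scene" or "side" or "wrist"; returns a dict with "pixels" (480x640x3 uint8, red, green, blue), "depth" (480x640 float32, m along the optical axis (not along the pixel's ray), 0 where there is no reading), "fx", "fy", "cx", "cy" (pixels), "origin" and "rotation" of the camera in the world; the wrist camera has in their place "T_tool_cam" (4x4, takes a point from camera to tool coordinates, whose origin is the TCP and whose axes are the flange's). Camera axes: x right, y up, looking along -z (the intrinsics and any distortion apply to the point x, -y, -z); pixel columns grow to the right and rows downward; lengths in m; the calibration is good to about 2 mm. A picture is of the moment at which its call begins: read the wrist's pose just before it.
A pose or a line that the arm cannot do raises r.PlanningError and nothing moves.
- r.close_job(): hands the job in; it is judged then, once.
Trained networks look in the newest picture that a camera, given by its name, has taken for a name from the list of things; names that differ only in an ending like _2 or _b are one class to them, and where a whole thing is asked for, a point or a joint stands for the part that bears it (a point fixed in the world has none). Each returns a list of dicts, best first, with "score" (0 to 1); they miss things now and then, are a little off and sometimes report something else, mostly with a low value. They report only what shows in the picture. A call takes as long as a camera call. They do not tell look-alikes from the thing itself.
- r.spot_in(camera, query): "position" ([x, y, z] in m, in world coordinates, good to about 4 mm: the middle of the surface that is visible of it).
Readings, each from a call of its own:
- r.current_time_s(): time.
- r.current_joint_positions(): joint angles.
- r.current_qvel(): joint speeds.
- r.current_effort(): joint torques, N m.
- r.current_eef_pos(): TCP position.
- r.current_ee_rot(): TCP orientation.
- r.current_contact_force(): force on the tool from outside, world axes, zero at the start.
- r.current_ft_torque(): the same for the moment, N m.
- r.current_grip_width(): finger opening in m.
- r.current_gripper_force(): force on a finger pad.
Only numpy, scipy, OpenCV 4.12 (cv2) and the standard library are available. Lean on these libraries where they do the work, as an engineer would, in place of code of your own. Each camera call takes 0.05 s, during which the arm holds its last target. There are 200 camera calls.

## Working session

There is one attempt and no reset: what is moved stays moved. The work goes in short steps, each a Python script; the robot and the scene stay as the last script left them, time stands still between calls to the robot, and variables do not carry over. Pictures are saved under pics/ and viewed, at most 10 in all, crops included, and the job is handed in when it is done.

```bash
mkdir -p pics
cat > h.py <<'E'
import numpy as np, cv2
from cell import r
from scipy.spatial.transform import Rotation as R
def world(im,T=None):
    d=im["depth"].astype(float);v,u=np.mgrid[:480,:640]
    p=np.stack([(u-im["cx"])/im["fx"]*d,-(v-im["cy"])/im["fy"]*d,-d],-1)
    if "T_tool_cam" in im:
        M=im["T_tool_cam"];p=p@M[:3,:3].T+M[:3,3]
        return p@T[1].as_matrix().T+T[0]
    return p@np.array(im["rotation"]).T+np.array(im["origin"])
def look(n):
    T=(np.array(r.current_eef_pos()),R.from_quat(r.current_ee_rot()))
    im=r.get_image(n);return im,world(im,T)
def save(im,f): cv2.imwrite("pics/"+f,im["pixels"][:,:,::-1])
E
python3 - <<'E'
from h import *
for c in["scene","side"]:
    im,p=look(c);save(im,c+"0.png");np.savez(c+"0.npz",p=p,px=im["pixels"])
    print(c,[k for k in im],im["origin"])
    for q in["blue_centre","orange_centre","green_centre","stylus_grip","unit","stand","mat","aperture","ink_tin_mid","ink_bottle_mid","brayer_mid","carve_block_mid","ink_cup_mid","scraper_mid"]:
        try: print(q,[(np.round(d["position"],3).tolist(),round(d["score"],2)) for d in r.spot_in(c,q)][:3])
        except Exception as e: print(q,e)
print(r.current_ee_rot(),r.current_time_s())
E
```

```text
Traceback (most recent call last):
  File "h.py", line 13, in look
    im=r.get_image(n);return im,world(im,T)
                                ~~~~~^^^^^^
  File "h.py", line 10, in world
    return p@np.array(im["rotation"]).T+np.array(im["origin"])
           ~^~~~~~~~~~~~~~~~~~~~~~~~~~~
ValueError: matmul: Input operand 1 has a mismatch in its core dimension 0, with gufunc signature (n?,k),(k,m?)->(n?,m?) (size 4 is different from 3)
```

```bash
sed -i 's/np.array(im\["rotation"\]).T/R.from_quat(im["rotation"]).as_matrix().T/' h.py
python3 - <<'E'
from h import *
for c in["scene","side"]:
    im,p=look(c);save(im,c+"0.png");np.savez(c+"0.npz",p=p,px=im["pixels"])
    print(c,{k:v for k,v in im.items() if k not in("pixels","depth")})
    for q in["blue_centre","orange_centre","green_centre","stylus_grip","unit","stand","mat","ink_tin_mid","ink_bottle_mid","brayer_mid","carve_block_mid","ink_cup_mid","scraper_mid"]:
        try: print(q,[(np.round(d["position"],3).tolist(),round(d["score"],2)) for d in r.spot_in(c,q)][:3])
        except Exception as e: print(q,e)
print(r.current_ee_rot(),r.current_time_s())
E
```

```text
scene {'fx': 543.4112562306525, 'fy': 543.4112562306525, 'cx': 317.2293579540542, 'cy': 234.3110890105122, 'origin': array([ 1.56699438, -0.38468903,  1.05824376]), 'rotation': array([0.3364013 , 0.23615025, 0.50568455, 0.75851853])}
blue_centre [([0.591, 0.302, 0.023], 0.56)]
orange_centre [([0.494, 0.303, 0.019], 0.74), ([0.382, 0.416, 0.012], 0.58), ([0.704, 0.339, 0.014], 0.55)]
green_centre [([0.403, 0.277, 0.016], 0.52)]
stylus_grip [([0.533, -0.277, 0.128], 0.56), ([0.615, 0.005, 0.019], 0.39)]
unit [([0.612, 0.005, 0.021], 0.85)]
stand [([0.557, -0.278, 0.059], 0.9)]
mat [([0.508, 0.28, 0.004], 0.69)]
ink_tin_mid [([0.803, -0.073, 0.077], 0.66)]
ink_bottle_mid [([0.747, 0.058, 0.059], 0.61)]
brayer_mid [([0.649, 0.444, 0.02], 0.79), ([0.506, 0.283, -0.001], 0.47)]
carve_block_mid [([0.559, -0.455, 0.023], 0.68)]
ink_cup_mid [([0.395, 0.001, 0.04], 0.93)]
scraper_mid [([0.706, -0.277, 0.008], 0.66), ([0.506, 0.281, 0.003], 0.19)]
side {'fx': 520.6925034099262, 'fy': 520.6925034099262, 'cx': 323.82142206170727, 'cy': 231.8537001414499, 'origin': array([0.39255368, 0.88939392, 0.93549805]), 'rotation': array([-0.05081178,  0.39717606,  0.91128911, -0.09602862])}
blue_centre []
orange_centre [([0.694, 0.348, 0.011], 0.97), ([0.376, 0.425, 0.015], 0.81), ([0.492, 0.312, 0.02], 0.7)]
green_centre [([0.402, 0.287, 0.016], 0.9)]
stylus_grip []
unit [([0.59, 0.024, 0.024], 0.84)]
stand [([0.52, -0.244, 0.057], 0.83)]
mat [([0.486, 0.309, 0.006], 0.68)]
ink_tin_mid [([0.771, -0.042, 0.078], 0.58)]
ink_bottle_mid []
brayer_mid [([0.628, 0.456, 0.03], 0.55)]
carve_block_mid [([0.559, -0.438, 0.027], 0.98)]
ink_cup_mid [([0.39, 0.014, 0.041], 0.93)]
scraper_mid [([0.695, -0.266, 0.009], 0.75)]
[ 1.19119066e-01  9.92879975e-01  5.53348211e-05 -1.13656942e-05] 1.45
```

View pics/scene0.png

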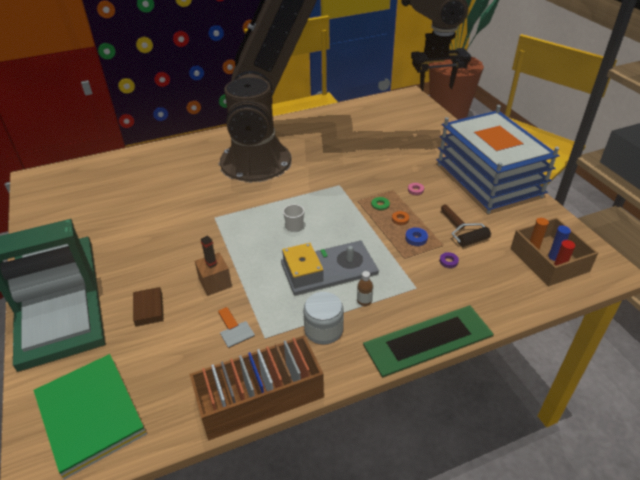

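View pics/side0.png

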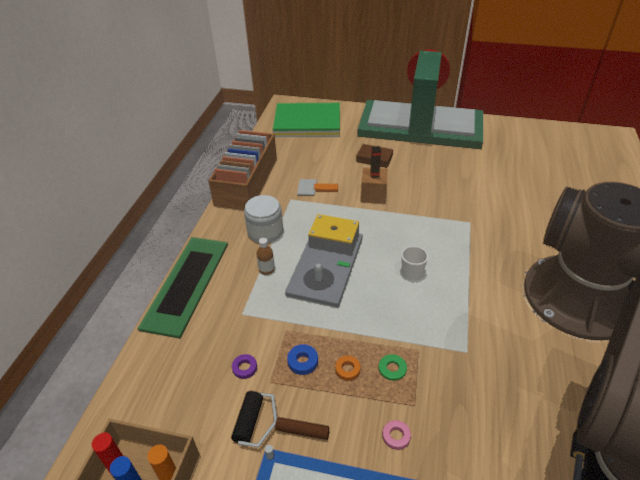

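Run:
```python
from h import *
print(r.get_image("wrist")["T_tool_cam"].round(3))
# tool y along world -y-ish (yaw 0.13): keep z down
yaw=0.13
q=(R.from_euler('z',yaw)*R.from_quat([1,0,0,0])).as_quat()
for n,p in [("mat",[.50,.26,.30]),("unit",[.60,.0,.33]),("stand",[.54,-.26,.36])]:
    best=None
    for qq in (q,(R.from_quat(q)*R.from_euler('z',np.pi)).as_quat()):
        j=r.ik(p,qq)
        if j is not None:
            c=np.abs(np.array(j)-r.current_joint_positions()).max(); print(n,np.round(j,2))
            if best is None or c<best[0]: best=(c,qq)
    r.movep(p,best[1]); r.hold(.2)
    im,P=look("wrist"); save(im,"w_%s.png"%n); np.savez("w_%s.npz"%n,p=P,px=im["pixels"],best=best[1])
    print({k:v for k,v in im.items() if k not in("pixels","depth","T_tool_cam")},np.round(r.current_eef_pos(),4),r.current_time_s())
    for s in {"mat":["blue_centre","orange_centre","green_centre"],"unit":["unit","ink_tin_mid","ink_bottle_mid"],"stand":["stylus_grip","stand"]}[n]:
        print(s,[(np.round(d["position"],3).tolist(),round(d["score"],2)) for d in r.spot_in("wrist",s)][:3])
ims=[cv2.resize(cv2.imread("pics/w_%s.png"%n),(400,300)) for n in("mat","unit","stand")]
cv2.imwrite("pics/w_all.png",np.vstack([np.hstack(ims[:2]),np.hstack([ims[2],0*ims[0]])]))
```

```text
[[ 0.     0.956  0.293  0.083]
 [ 1.    -0.     0.     0.001]
 [ 0.     0.293 -0.956 -0.17 ]
 [ 0.     0.     0.     1.   ]]
mat [ 0.36  0.33  1.59 -0.    1.22  1.8 ]
mat [ 0.36  0.33  1.59 -0.    1.22 -1.34]
{'fx': 344.0939601630056, 'fy': 344.0939601630056, 'cx': 319.2471461340974, 'cy': 241.94421331983776} [0.4998 0.2605 0.2999] 3.575
blue_centre [([0.579, 0.303, 0.025], 0.81)]
orange_centre [([0.484, 0.304, 0.015], 0.91), ([0.379, 0.42, 0.015], 0.81), ([0.688, 0.338, 0.013], 0.65)]
green_centre [([0.398, 0.285, 0.01], 0.71)]
unit [-0.11  0.36  1.46 -0.    1.32  1.33]
unit [-0.11  0.36  1.46 -0.    1.32 -1.81]
{'fx': 344.0939601630056, 'fy': 344.0939601630056, 'cx': 319.2471461340974, 'cy': 241.94421331983776} [0.5999 0.0011 0.33  ] 5.0583
unit [([0.588, 0.023, 0.019], 0.58), ([0.546, -0.421, 0.019], 0.39), ([0.581, 0.298, 0.024], 0.34)]
ink_tin_mid [([0.754, -0.064, 0.088], 0.58), ([0.583, 0.297, 0.025], 0.57)]
ink_bottle_mid [([0.723, 0.06, 0.068], 0.92)]
stand [-0.56  0.35  1.41 -0.    1.39  0.88]
stand [-0.56  0.35  1.41 -0.    1.39 -2.26]
{'fx': 344.0939601630056, 'fy': 344.0939601630056, 'cx': 319.2471461340974, 'cy': 241.94421331983776} [ 0.5404 -0.259   0.3599] 6.5
stylus_grip [([0.517, -0.271, 0.158], 0.68)]
stand [([0.508, -0.269, 0.072], 0.92)]
```

View pics/w_all.png

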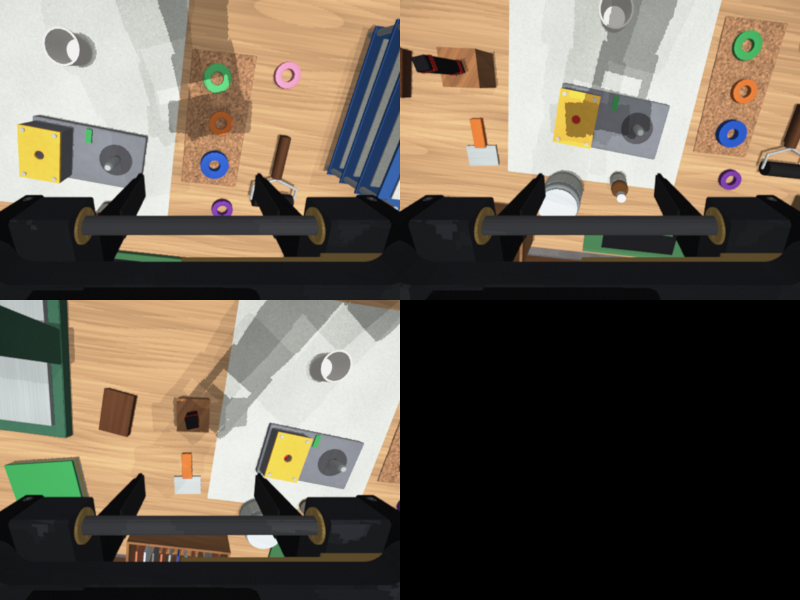

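```bash
cat >> h.py <<'E'
def blob(P,px,hue,zlo,zhi,near,rad=.06,smin=110):
    h=cv2.cvtColor(px,cv2.COLOR_RGB2HSV)
    m=(h[...,0]>=hue[0])&(h[...,0]<=hue[1])&(h[...,1]>smin)&(h[...,2]>30)
    m&=(P[...,2]>zlo)&(P[...,2]<zhi)&(np.hypot(P[...,0]-near[0],P[...,1]-near[1])<rad)
    return m
def ring(P,px,hue,near,zlo,zhi,rad=.06):
    m=blob(P,px,hue,zlo,zhi,near,rad); q=P[m]
    (c,rr)=cv2.minEnclosingCircle(q[:,:2].astype(np.float32))
    return np.round(c,4),round(rr,4),np.round(np.percentile(q[:,2],[5,50,95]),4),len(q)
E
python3 - <<'E'
from h import *
for n in("w_mat","w_unit","scene0","side0"):
    f=np.load(n+".npz");P,px=f["p"],f["px"]
    for c,hue,near,zz in(("blue",(105,130),(.583,.302),(.014,.032)),("orange",(3,18),(.487,.304),(.012,.026)),("green",(45,85),(.4,.283),(.008,.022))):
        try: print(n,c,*ring(P,px,hue,near,*zz,rad=.05))
        except Exception as e: print(n,c,e)
    m=blob(P,px,(20,35),.05,.08,(.58,-.05),.12); q=P[m]
    if len(q)>20: print(n,"yellow",cv2.minAreaRect(q[:,:2].astype(np.float32)*1000),np.percentile(q[:,2],[5,50,95]).round(4))
    # deck at z~.02 and post top
    m=(P[...,2]>.05)&(P[...,2]<.075)&(np.hypot(P[...,0]-.6,P[...,1]-.09)<.05); q=P[m]; print(n,"post",q.mean(0).round(4) if len(q) else None,len(q), q.max(0).round(4) if len(q) else "")
    m=(P[...,2]>.013)&(P[...,2]<.027)&(abs(P[...,0]-.6)<.13)&(abs(P[...,1]-.02)<.16); q=P[m]
    h=cv2.cvtColor(px,cv2.COLOR_RGB2HSV)[...,1]; q=P[m&(h<60)]
    print(n,"deck",cv2.minAreaRect(q[:,:2].astype(np.float32)*1000),np.median(q[:,2]))
f=np.load("w_stand.npz");P=f["p"]
for lo,hi in((.150,.168),(.062,.078)):
    m=(P[...,2]>lo)&(P[...,2]<hi)&(np.hypot(P[...,0]-.515,P[...,1]+.27)<.08);q=P[m]
    print("stylus/stand",len(q),cv2.minAreaRect(q[:,:2].astype(np.float32)*1000),np.median(q[:,2]),q.mean(0).round(4))
m=(P[...,2]>.10)&(P[...,2]<.175)&(np.hypot(P[...,0]-.515,P[...,1]+.27)<.08);print("top z",np.percentile(P[m][:,2],[10,50,95]))
E
```

```text
w_mat blue [0.5818 0.3059] 0.0319 [0.0191 0.0215 0.0228] 1332
w_mat orange [0.4877 0.3057] 0.0262 [0.0157 0.0175 0.0191] 924
w_mat green [0.3992 0.2837] 0.028 [0.0123 0.0137 0.0152] 1249
w_mat yellow ((589.3124389648438, -47.34801483154297), (81.87828826904297, 111.36540985107422), 86.44569396972656) [0.0631 0.0646 0.0659]
w_mat post [0.5956 0.0898 0.0602] 218 [0.6069 0.0973 0.0668]
w_mat deck ((624.0303955078125, 25.300209045410156), (240.5843048095703, 191.00543212890625), 85.91482543945312) 0.019691055611515296
w_unit blue [0.5821 0.3051] 0.0321 [0.017  0.0214 0.0229] 1386
w_unit orange [0.4874 0.3047] 0.0269 [0.0139 0.0175 0.0191] 1018
w_unit green [0.399  0.2828] 0.0286 [0.0105 0.0136 0.0152] 1408
w_unit yellow ((589.0515747070312, -47.66681671142578), (79.91209411621094, 110.06887817382812), 85.97358703613281) [0.0633 0.0647 0.066 ]
w_unit post [0.5969 0.0855 0.0612] 186 [0.6069 0.0953 0.0666]
w_unit deck ((628.5783081054688, 25.338233947753906), (240.29078674316406, 198.9851837158203), 86.07659912109375) 0.019704107881154065
scene0 blue [0.5837 0.3024] 0.0346 [0.0151 0.0199 0.
[... 663 characters left out ...]
0 yellow ((588.7689819335938, -46.87286376953125), (84.68550109863281, 109.13287353515625), 86.74906158447266) [0.0607 0.0646 0.0676]
side0 post [0.5981 0.0907 0.0596] 62 [0.608  0.0984 0.0679]
side0 deck ((627.4561767578125, 27.34857940673828), (244.4130401611328, 196.05711364746094), 86.03384399414062) 0.019812765319775327
stylus/stand 438 ((520.4918212890625, -274.27130126953125), (22.529197692871094, 22.156600952148438), 19.88673973083496) 0.15945189206700666 [ 0.5198 -0.2743  0.159 ]
stylus/stand 2196 ((520.6713256835938, -274.1225891113281), (70.39952850341797, 69.65834045410156), 5.5892252922058105) 0.06971282511981775 [ 0.5167 -0.2742  0.0697]
top z [0.12566048 0.15919344 0.16069786]
```

```bash
cat >> h.py <<'E'
def Q(yaw): return (R.from_euler('z',yaw)*R.from_quat([1,0,0,0])).as_quat()
MY,UY=.122,-.066
POST=(.598,.0872)
def st(t): print(t,np.round(r.current_eef_pos(),4),"w",round(r.current_grip_width(),4),"gf",np.round(r.current_gripper_force(),1),"F",np.round(r.current_contact_force(),1),"t",r.current_time_s())
def pick(c,z,op):
    r.move_gripper(op,20); r.movep([*c,.12],Q(MY)); r.move_linear([*c,z],vel=.12)
    st("down"); r.move_gripper(0.0,20); st("grip"); r.move_linear([*c,.13],vel=.15)
    r.movep([*POST,.13],Q(UY)); st("over")
E
python3 - <<'E'
from h import *
r.movep([.58,.29,.2],Q(MY))
pick((.5818,.3055),.008,.085)
im,P=look("wrist");save(im,"over_blue.png");np.savez("over_blue.npz",p=P,px=im["pixels"])
im,P=look("side");save(im,"side_blue.png");np.savez("side_blue.npz",p=P,px=im["pixels"])
print(ring(P,im["pixels"],(105,130),POST,.10,.16,.06))
cv2.imwrite("pics/ob.png",np.hstack([cv2.resize(cv2.imread("pics/over_blue.png"),(400,300)),cv2.resize(cv2.imread("pics/side_blue.png")[150:350,220:460],(400,300))]))
E
```

```text
down [0.5822 0.3057 0.0088] w 0.085 gf 0.0 F [ 0.8 -0.4  0.1] t 11.9583
grip [0.5819 0.3056 0.0084] w 0.0636 gf 20.0 F [-0.4 -0.1  4.3] t 12.4583
over [0.5981 0.0881 0.1298] w 0.0635 gf 20.0 F [ 1.  -0.2 -0.3] t 14.3083
(array([0.5966, 0.0955]), 0.0306, array([0.1283, 0.1417, 0.1451]), 182)
```

View pics/ob.png

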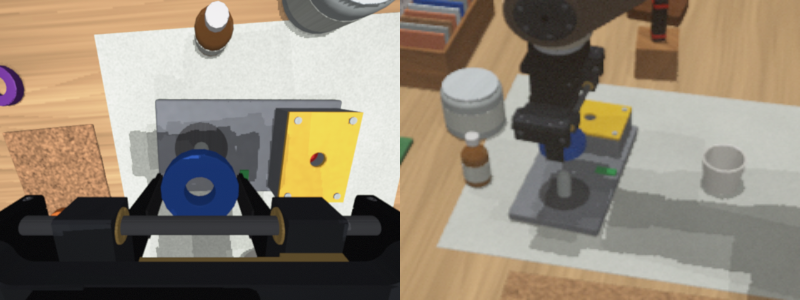

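```bash
cat >> h.py <<'E'
def place(zend,op):
    r.hold(.2); r.move_linear([*POST,.085],vel=.12); r.move_linear([*POST,zend+.003],vel=.06); st("near")
    r.move_linear([*POST,zend],vel=.03); st("home"); r.move_gripper(op); st("open")
E
python3 - <<'E'
from h import *
f=np.load("over_blue.npz");print(ring(f["p"],f["px"],(105,130),POST,.135,.152),np.round(r.current_eef_pos(),4))
place(.0245,.085)
r.move_linear([*POST,.13],vel=.2)
im,P=look("side");print(ring(P,im["pixels"],(105,130),POST,.025,.05));
r.movep([*POST,.2],Q(UY)) if 0 else None
im,P=look("wrist");print(ring(P,im["pixels"],(105,130),POST,.033,.045))
E
```

```text
(array([0.5986, 0.0889]), 0.0332, array([0.1392, 0.1432, 0.1443]), 9312) [0.598  0.0887 0.1298]
near [0.5982 0.0872 0.0278] w 0.0635 gf 20.0 F [ 0.  -0.2 -0.6] t 16.2417
home [0.598  0.0872 0.0245] w 0.0633 gf 20.0 F [-0.4  0.4 -1.1] t 16.4917
open [0.598  0.0872 0.0245] w 0.0849 gf 0.0 F [ 0.6 -0.5 -0.7] t 17.1083
(array([0.5984, 0.0902]), 0.0332, array([0.0276, 0.0371, 0.0404]), 367)
(array([0.5994, 0.0881]), 0.0321, array([0.0364, 0.0378, 0.0389]), 3884)
```

Candidates in the mat view: a ring at (220,124) on the mat between green and blue; a pink one at (287,75) off the mat; a purple one at (221,208) off the mat. The one on the mat fits, because it is orange, in the row and 52 mm across. I'll confirm that in a crop.

```bash
python3 -c "
import cv2;i=cv2.imread('pics/w_mat.png');cv2.imwrite('pics/crop_or.png',cv2.resize(i[80:360,270:510],None,fx=2,fy=2,interpolation=cv2.INTER_CUBIC))"
```

```text
(no output)
```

View pics/crop_or.png

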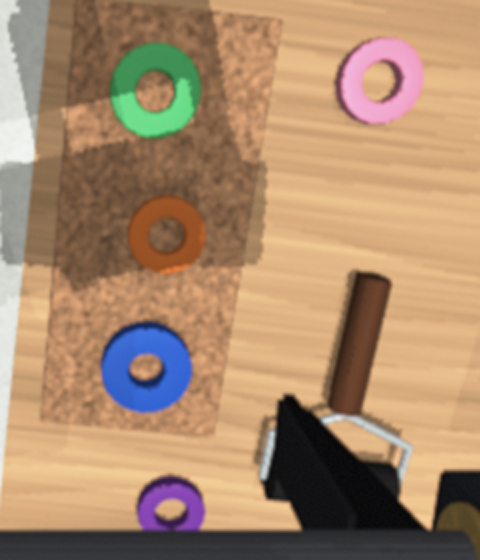

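The crop shows the orange collar (168,234) in the mat row between green and blue. The pink and purple rings lie off the mat, so the one in the row is the right one.

Run:
```python
from h import *
pick((.4876,.3050),.0075,.075)
r.hold(.1);im,P=look("wrist");print(ring(P,im["pixels"],(3,18),POST,.134,.15))
place(.0425,.072)
r.move_linear([*POST,.15],vel=.2)
im,P=look("wrist");print(ring(P,im["pixels"],(3,18),POST,.046,.060),ring(P,im["pixels"],(105,130),POST,.033,.045))
save(im,"after_or.png");np.savez("after_or.npz",p=P,px=im["pixels"])
m=blob(P,im["pixels"],(20,35),.055,.075,(.59,-.05),.12);q=P[m];print(cv2.minAreaRect(q[:,:2].astype(np.float32)*1000))
```

```text
down [0.488  0.3051 0.0081] w 0.0748 gf 0.0 F [ 0.4 -0.3  0.6] t 20.4
grip [0.4877 0.3051 0.0078] w 0.0514 gf 20.0 F [-0.7  0.9  4.2] t 20.925
over [0.5975 0.0881 0.1297] w 0.0515 gf 20.0 F [ 0.6 -0.2 -1.4] t 22.8583
(array([0.5978, 0.0896]), 0.027, array([0.1367, 0.1398, 0.1409]), 5801)
near [0.5981 0.0872 0.0456] w 0.0516 gf 20.0 F [-0.3 -0.3 -1. ] t 24.5417
home [0.598  0.0872 0.0425] w 0.0517 gf 20.0 F [-0.2 -0.3 -0.6] t 24.7917
open [0.598  0.0872 0.0425] w 0.0717 gf 0.0 F [-0.2  0.6 -0.8] t 25.3917
(array([0.5992, 0.0879]), 0.0261, array([0.0503, 0.0517, 0.0529]), 2289) (array([0.5995, 0.0879]), 0.0321, array([0.0358, 0.0376, 0.0389]), 1026)
((590.3429565429688, -47.86098861694336), (81.039794921875, 109.93429565429688), 86.12987518310547)
```

Run:
```python
from h import *
r.movep([.589,-.08,.25],Q(UY)); r.hold(.2)
im,P=look("wrist");save(im,"ap.png")
m=blob(P,im["pixels"],(20,35),.055,.075,(.59,-.05),.12);print(cv2.minAreaRect(P[m][:,:2].astype(np.float32)*1000))
c=(np.hypot(P[...,0]-.59,P[...,1]+.0477)<.03)
h=P[c&~m&(P[...,2]<.055)];print("hole",len(h),h.mean(0),[cv2.minEnclosingCircle(h[:,:2].astype(np.float32))])
r.move_gripper(.06); r.movep([.5205,-.2743,.27],Q(.1)); r.hold(.2)
im,P=look("wrist");save(im,"sty.png");np.savez("sty.npz",p=P,px=im["pixels"])
m=(P[...,2]>.155)&(P[...,2]<.166)&(np.hypot(P[...,0]-.52,P[...,1]+.274)<.03);q=P[m]
print(len(q),cv2.minAreaRect(q[:,:2].astype(np.float32)*1000),np.median(q[:,2]),r.current_time_s())
m=(P[...,2]>.064)&(P[...,2]<.076)&(np.hypot(P[...,0]-.52,P[...,1]+.274)<.06);print(cv2.minAreaRect(P[m][:,:2].astype(np.float32)*1000))
```

```text
((590.3504028320312, -47.92495346069336), (80.13733673095703, 109.93013000488281), 86.14157104492188)
hole 203 [ 0.58482974 -0.04577214  0.03838872] [((0.5826708078384399, -0.044671155512332916), 0.011966207064688206)]
652 ((521.8433227539062, -274.80462646484375), (22.257171630859375, 21.97557258605957), 18.863746643066406) 0.15969952748885718 28.7667
((521.88134765625, -274.8453674316406), (70.16622161865234, 70.03604888916016), 5.493227481842041)
```

View pics/sty.png

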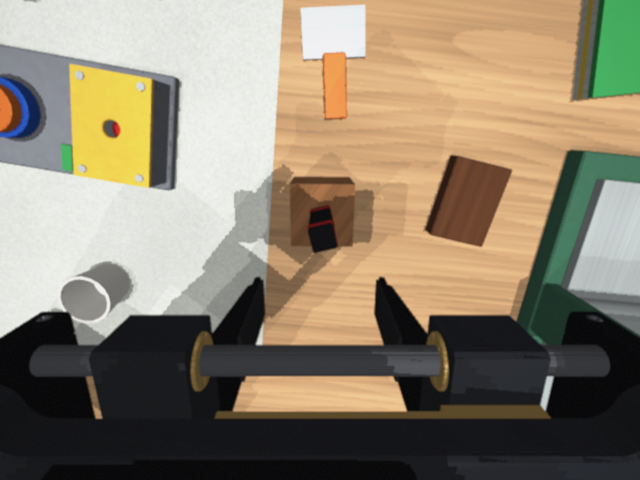

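Run:
```python
from h import *
S=(.5212,-.2745)
r.movep([*S,.21],Q(.33)); r.hold(.1); r.move_linear([*S,.096],vel=.12); st("down")
r.move_gripper(0,45); st("grip"); r.move_linear([*S,.20],vel=.1); st("up")
r.movep([.5897,-.0478,.20],Q(.33)); r.hold(.3); st("over")
for c in("wrist","side","scene"):
    im,P=look(c); save(im,c+"_st.png")
    np.savez(c+"_st.npz",p=P,px=im["pixels"])
    m=(P[...,2]>.105)&(P[...,2]<.17)&(np.hypot(P[...,0]-.5897,P[...,1]+.0478)<.03);q=P[m]
    for lo in np.arange(.105,.20,.015):
        s=q[(q[:,2]>lo)&(q[:,2]<lo+.015)]
        if len(s): print(c,round(lo,3),len(s),s.mean(0).round(4))
a=cv2.imread("pics/side_st.png")[110:290,220:460];b=cv2.imread("pics/scene_st.png")[160:340,190:430]
cv2.imwrite("pics/st2.png",np.hstack([cv2.resize(x,(400,300)) for x in(a,b)]))
```

```text
down [ 0.5215 -0.2747  0.0967] w 0.0601 gf 0.0 F [-0.8 -0.2 -0.2] t 30.3167
grip [ 0.5212 -0.2745  0.096 ] w 0.0221 gf 45.0 F [-0.2  0.2  0.8] t 31.0167
up [ 0.521  -0.2743  0.1993] w 0.0219 gf 45.0 F [ 0.1 -0.3 -1. ] t 32.2083
over [ 0.5896 -0.0488  0.2   ] w 0.022 gf 45.0 F [-0.3 -0.6 -1.3] t 33.45
wrist 0.105 30 [ 0.5929 -0.0469  0.1159]
wrist 0.12 66 [ 0.5929 -0.0467  0.1277]
wrist 0.135 78 [ 0.5927 -0.0469  0.1426]
wrist 0.15 35 [ 0.5932 -0.0467  0.1532]
side 0.105 7 [ 0.5901 -0.0451  0.1153]
side 0.12 16 [ 0.5895 -0.0457  0.1268]
side 0.135 13 [ 0.5897 -0.0448  0.1425]
side 0.15 17 [ 0.5895 -0.0451  0.1577]
side 0.165 1 [ 0.5895 -0.0452  0.1657]
scene 0.105 9 [ 0.5943 -0.0511  0.1155]
scene 0.12 13 [ 0.5939 -0.0513  0.1276]
scene 0.135 15 [ 0.594  -0.0509  0.1435]
scene 0.15 11 [ 0.5939 -0.0499  0.1575]
scene 0.165 1 [ 0.5949 -0.0475  0.1654]
```

View pics/st2.png

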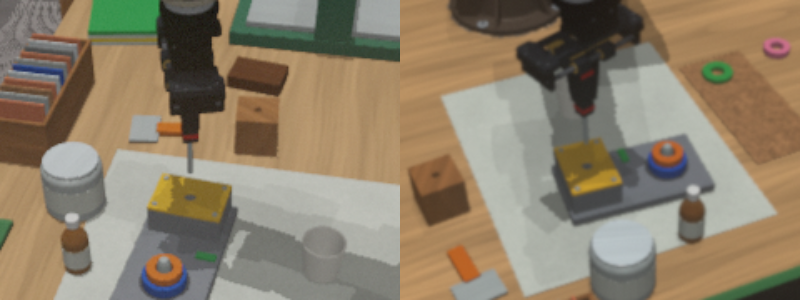

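Run:
```python
from h import *
A=(.5897,-.0478)
r.move_linear([*A,.16],vel=.1); r.hold(.1); st("above")
r.move_linear([*A,.135],vel=.05); st("in")
if abs(r.current_contact_force()[2]+1)<2.5:
    z=.130
    while z>.112:
        r.move_linear([*A,z],vel=.02); r.hold(.1); f=r.current_contact_force()[2]; st("z%.4f"%z)
        if f>9: break
        z-=.002 if z>.1225 else .0007
r.hold(.4); st("end")
```

```text
above [ 0.5901 -0.0478  0.1607] w 0.0219 gf 45.0 F [-0.2  0.6 -0.4] t 34.25
in [ 0.5898 -0.0478  0.1349] w 0.0217 gf 45.0 F [ 0.8  0.4 -1.4] t 34.9
z0.1300 [ 0.5897 -0.0478  0.1301] w 0.0217 gf 45.0 F [ 0.  -0.  -0.9] t 35.4
z0.1280 [ 0.5897 -0.0478  0.128 ] w 0.0215 gf 45.0 F [ 1.2 -0.3  0. ] t 35.75
z0.1260 [ 0.5898 -0.0479  0.1261] w 0.0215 gf 45.0 F [0.7 0.5 0.9] t 36.1
z0.1240 [ 0.5898 -0.0478  0.1241] w 0.0218 gf 45.0 F [ 0.9 -0.2  2.2] t 36.45
z0.1220 [ 0.5898 -0.0478  0.1221] w 0.0221 gf 45.0 F [0.6 0.3 2.7] t 36.8
z0.1213 [ 0.5898 -0.0478  0.1218] w 0.0218 gf 45.0 F [-0.6  0.5  7.5] t 37.15
z0.1206 [ 0.5899 -0.0478  0.1216] w 0.0216 gf 45.0 F [-3.5  0.3 14.3] t 37.5
end [ 0.5899 -0.0478  0.1216] w 0.0218 gf 45.0 F [-2.5  0.4 13.4] t 37.9
```

Run:
```python
from h import *
im,P=look("side");print(ring(P,im["pixels"],(3,18),POST,.045,.060));st("pre")
print(r.close_job())
```

```text
(array([0.5975, 0.0889]), 0.0277, array([0.0468, 0.051 , 0.0545]), 228)
pre [ 0.5899 -0.0478  0.1216] w 0.0218 gf 45.0 F [-2.   0.2 12.9] t 37.95
the job is handed in; nothing more can be done
None
```

I handed the job in at 38 s with the blue and orange collars measured home on the post and the gripped stylus holding the reset button against its stop at about 13 N; no verdict came back.

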